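# Release the locked drawer of the drill-bit cabinet

## Task

The drawer of the small green bench cabinet has locked itself. Take the release pin from its wooden block, push it straight down through the small hole in the cabinet's top and press gently until the hidden spring latch gives and the drawer pops out, without forcing the latch against its stop; then put the pin back upright in its block, fully home, and pull the drawer all the way open. Leave the other things on the bench where they are.

Things in the scene. Friction and masses are not known exactly. Their poses are not given: they have to be found in the camera images.
- cabinet: fixed green steel bench cabinet, 200 x 200 x 120 (z) mm. Origin: centre of its underside. Its drawer side faces its -x; the closed bay on its +y side holds the latch. The latch moves down against a spring: 4 N to start, about 10 N where it lets go (7 mm down), 11 N at 10 mm, where it meets a rigid stop; let go, it springs back. Never press cabinet or latch with the pin above 25 N.
- release_hole (a point): mouth of the access hole, in the cabinet's top face at x = -40, y = +73, z = 120 mm of its frame, in a bare steel 40 x 40 mm insert flush with the green top. Round, vertical, 9 mm wide, plate 5 mm thick, 1 mm chamfer. Unseen below it is the latch's flat striker, 36 mm across; its depth is not known, 24 to 48 mm below the top face, and differs each time.
- tray (a joint): how far the drawer is out, m: 0 latched, about 0.03 once popped out by its ejector spring (it then stays out), 0.1 fully open (rigid end stop). It slides along the cabinet's -x and takes 2 to 5 N to pull slowly; it stays where it is left.
- tray_handle (a point): middle of the drawer's round steel bar handle, moving with the drawer: along the cabinet's y, 100 mm long, 11 mm thick, 35 mm in front of the drawer's face, 95 mm above the bench (25 mm below the cabinet's top); can be taken from above with one finger before and one behind it.
- stand: fixed wooden block 60 x 60 x 85 mm (z) that holds the pin. Origin: centre of its underside.
- stand_hole0 (a point): centre of the mouth of the round hole in the block's top, 85 mm above the bench: 13 mm in diameter, 80 mm deep, vertical.
- pin: release pin, about 90 g: square black grip 18 x 18 x 40 mm on a steel collar (28 mm across, 6 mm thick), below it a steel shaft 6 mm thick, 75 mm long. Origin: on its axis at the collar's underside; z towards the grip, whose flats lie along x and y, from z = 6 to 46 mm. It starts upright in the block, collar resting on the block's top.
- pin_tip (a point): the rounded lower end of the pin's shaft, 75 mm below the underside of the collar.
- jar: bystander: closed clear jar with a grey cap, 60 mm across, 85 mm high. Origin: centre of its underside. It may stand on either side.
- wrench: bystander: steel wrench 150 mm long, lying flat.
- offcut: bystander: pale wood offcut 110 x 50 x 30 mm. Origin: centre of its underside.

How it is judged:
By the outcome, as a careful person would: the job done as asked, in the order asked, and still so for the second after the job is handed in, with the robot touching nothing.
It also fails if it takes over 72 s, if anything falls off the work surface, if the arm or the gripper's body presses on something with over 40 N, if the wrist force passes 120 N, or if a joint passes its speed limit or range.

## Robot

A 6-joint arm with a two-finger parallel gripper is mounted at the origin on the work surface. World frame = base frame: x ahead of the robot, y to its left, z up, the work surface at z = 0. Lengths are in m, angles in rad, forces in N, time in s.
With the tool pointing down it reaches from about 0.325 to 0.775 m from the base axis. Payload 5.5 kg.
Tool frame: the origin (TCP) lies midway between the tips of the shut fingers; the grasp point (between the pads) lies 19 mm behind it; y points along the fingers, x is the direction in which the jaws open and shut, and the axes are right-handed (so a half turn about y gives the same grasp; the last joint's range is limited). The gripper opens to 85 mm and grips with 20 to 120 N. Pads are 22 mm wide; open, the fingers measure 114 mm over their backs; the gripper's body (76 mm by 85 mm) begins 54 mm behind the grasp point. The pads swing forward as they close: fully open they stand 13 mm farther back than shut.
Start: joints at [1.046, 0.091, 1.231, -0, 1.82, -0.057], TCP at [0.271, 0.536, 0.231] pointing down, gripper open.
Joint ranges: [-2.87, 2.87], [-0.86, 2.18], [0.17, 2.46], [-1.51, 4.65], [0.06, 2.69], [-2.65, 2.65]. Speed limits (rad/s): [2.57, 2.57, 3.01, 3.14, 3.14, 3.14].

## Interface

Orientations are given as a unit quaternion [w, x, y, z].
In Python, from rig import arm, fingers, cams, find_in, silhouettes, telemetry gives the robot as it stands. Calls block until the motion is done:
- arm.reach(position, orientation): joint-space move of the TCP to a pose.
- arm.servo_line(position, rot=None, feed=0.15, contact_N=None): straight line of the TCP; rot=None keeps the orientation; feed is the mean speed in m/s. With contact_N (N) it stops when the force on the tool has changed by that much, and returns True; else False.
- arm.set_joints(angles): joint-space move.
- fingers.ungrasp() and fingers.gripper_close(effort=None): open the fingers fully, or close them until they stop; effort is the grip in N (None keeps the last).
- arm.pause(seconds).
- arm.ik(position, orientation): joint angles nearest the present ones, or None.
- cams.camera(name): name is "scene" or "top" or "wrist"; returns the picture (480x640x3 uint8, red, green, blue); there is no depth.
- cams.get_calibration(name): a dict with "camera_matrix" (3x3 intrinsics, pixels), "position" and "attitude" of the camera in the world; the wrist camera has in their place "tool_from_camera" (4x4, takes a point from camera to tool coordinates, whose origin is the TCP and whose axes are the tool frame's). Camera axes: x right, y down, z forward; pixel columns grow to the right and rows downward; lengths in m; the calibration is good to about 2 mm. A picture is of the moment at which its call begins: read the wrist's pose just before it. get_calibration takes no time and is no camera call.
A pose or a line that the arm cannot do raises arm.PlanningError and nothing moves.
- arm.close_job(): hands the job in, once; it reports no verdict.
Trained networks look in the newest picture that a camera, given by its name, has taken for a name from the list of things; names that differ only in an ending like _2 or _b are one class to them, and where a whole thing is asked for, a point or a joint stands for the part that bears it (a point fixed in the world has none). Each returns a list of dicts, best first, with "score" (0 to 1); they miss things now and then, are a little off and sometimes report something else, mostly with a low value. They report only what shows in the picture. A call takes as long as a camera call.
- find_in(camera, name): "centre" ([row, column] as shares, 0 to 1, of the picture: columns of its width, rows of its height, amid what is visible of it).
- silhouettes(camera, name): "pixels" (480x640 bool, what is visible of it) and "centre" ([row, column] as shares, 0 to 1, of the picture: columns of its width, rows of its height, amid what is visible of it).
Readings, each from a call of its own:
- telemetry.get_t(): time.
- telemetry.get_joints(): joint angles.
- telemetry.get_qd(): joint speeds.
- telemetry.get_effort(): joint torques, N m.
- telemetry.get_tool_pos(): TCP position.
- telemetry.get_tool_rot(): TCP orientation.
- telemetry.get_force(): force on the tool from outside, world axes, zero at the start.
- telemetry.get_moment(): the same for the moment, N m.
- telemetry.get_finger_gap(): opening from 0.0 (shut) to 1.0 (fully open).
Only numpy, scipy, OpenCV 4.12 (cv2) and the standard library are available. Lean on these libraries where they do the work, as an engineer would, in place of code of your own. Each camera call takes 0.05 s, during which the arm holds its last target.

## Working session

There is one attempt and no reset: what is moved stays moved. The work goes in short steps, each a Python script; the robot and the scene stay as the last script left them, time stands still between calls to the robot, and variables do not carry over. Pictures are saved under pics/ and viewed, and the job is handed in when it is done.

```bash
ls; mkdir -p pics; python3 - <<'E'
from rig import arm, fingers, cams, find_in, silhouettes, telemetry
import cv2
for n in ("scene","top","wrist"):
    im=cams.camera(n); cv2.imwrite(f"pics/{n}0.png",im[:,:,::-1])
    c=cams.get_calibration(n); print(n,{k:(v.tolist() if hasattr(v,'tolist') else v) for k,v in c.items()})
    for o in ("cabinet","release_hole","tray_handle","stand","stand_hole0","pin","pin_tip","jar","wrench","offcut"):
        r=find_in(n,o); print(o,[(round(d['score'],2),round(d['centre'][1]*640,1),round(d['centre'][0]*480,1)) for d in r[:2]])
print(telemetry.get_t(),telemetry.get_tool_rot(),telemetry.get_force())
E
```

```text
pics
scene {'camera_matrix': [[486.87516635073047, 0.0, 320.4537476039711], [0.0, 486.87516635073047, 232.73030577020427], [0.0, 0.0, 1.0]], 'position': [1.21145287691196, 0.418689548680702, 0.7033903882565007], 'attitude': [-0.20959469396638442, 0.4321975830244002, 0.7848916008827806, -0.3914338875885301]}
cabinet [(0.84, 273.0, 279.5)]
release_hole [(0.63, 272.6, 279.2)]
tray_handle [(0.63, 305.8, 224.1), (0.31, 479.3, 375.8)]
stand [(0.8, 471.6, 285.7)]
stand_hole0 [(0.79, 475.1, 286.4)]
pin [(0.69, 477.5, 261.9)]
pin_tip [(0.69, 270.7, 281.7), (0.63, 479.1, 259.9)]
jar [(0.82, 243.1, 193.3)]
wrench [(0.88, 480.3, 374.1), (0.48, 469.7, 289.1)]
offcut [(0.93, 168.1, 242.6)]
top {'camera_matrix': [[577.4341164604542, 0.0, 315.23377888228634], [0.0, 577.4341164604542, 227.0162908064821], [0.0, 0.0, 1.0]], 'position': [0.33096985608316054, 0.005962394836994446, 1.5021962950350214], 'attitude': [-0.06041170187617307, 0.7099720041353533, -0.699595226094968, 0.05344809861524365]}
cabinet [(0.92, 341.6, 186.6)]
release_hole [(0.72, 345.9, 186.2)]
tray_handle [(0.62, 346.7, 225.6), (0.21, 
[... 303 characters left out ...]
a_matrix': [[391.25867805264227, 0.0, 327.3655440221897], [0.0, 391.25867805264227, 235.91602564109112], [0.0, 0.0, 1.0]], 'tool_from_camera': [[0.9999994576429523, -0.0007262870439655334, -0.0007464723246409018, -0.0004165627902745772], [0.0004956891220375104, -0.29845284775184555, 0.9544242515575074, -0.14188870833904313], [-0.0009159727594094264, -0.9544241039369988, -0.2984523258712529, 0.07624083405063617], [0.0, 0.0, 0.0, 1.0]]}
cabinet []
release_hole []
tray_handle []
stand []
stand_hole0 [(0.74, 225.5, 427.3)]
pin [(0.4, 222.3, 429.2)]
pin_tip [(0.7, 224.3, 428.7)]
jar []
wrench []
offcut []
1.65 [ 0.60227224 -0.6022698  -0.37049178  0.37050652] [-0.1836005  -0.25118094 -0.57209376]
```

View pics/scene0.png

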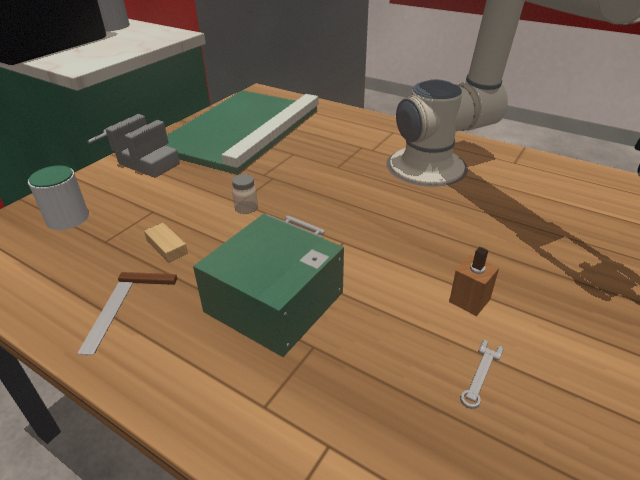

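View pics/top0.png

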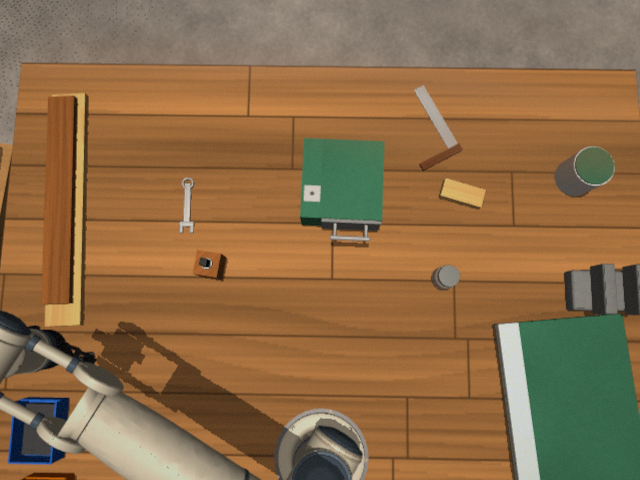

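View pics/wrist0.png

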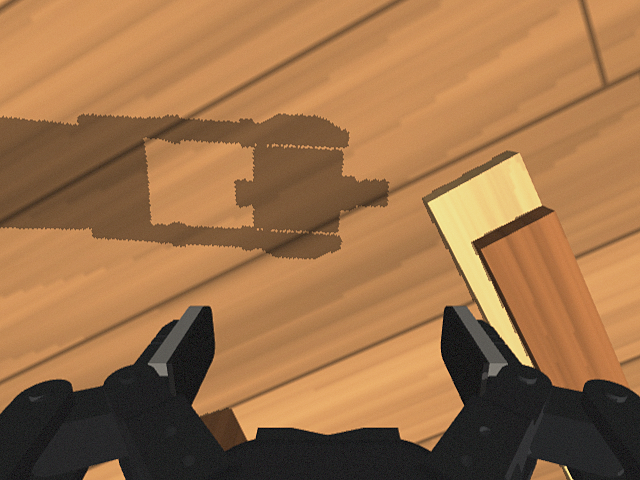

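The scene shows the cabinet with its insert at (315,259), the handle at (305,225), and the pin in its block at (480,262). The top view shows the insert at (312,193), the handle at (350,239), the pin at (206,263), the wrench at (187,205) and the jar at (446,277). The wrist view shows nothing useful yet. Next I'll zoom in for accurate pixels.

```bash
cat > h.py <<'E'
import numpy as np, cv2
from scipy.spatial.transform import Rotation as R
from rig import arm, fingers, cams, find_in, silhouettes, telemetry
def q2R(q): q=np.array(q); return R.from_quat([q[1],q[2],q[3],q[0]]).as_matrix()
def R2q(M): x=R.from_matrix(M).as_quat(); return [float(x[3]),float(x[0]),float(x[1]),float(x[2])]
def campose(n,tp=None,tr=None):
    c=cams.get_calibration(n); K=np.array(c['camera_matrix'])
    if n!='wrist': return K,q2R(c['attitude']),np.array(c['position'])
    T=np.array(c['tool_from_camera']); Rt=q2R(tr)
    return K,Rt@T[:3,:3],Rt@T[:3,3]+np.array(tp)
def onz(P,uv,z):
    K,Rc,p=P; d=Rc@np.linalg.inv(K)@np.array([uv[0],uv[1],1.]); return p+d*(z-p[2])/d[2]
def proj(P,X):
    K,Rc,p=P; v=K@(Rc.T@(np.array(X)-p)); return v[:2]/v[2]
def down(yaw):
    # tool y down; tool x = jaw direction at yaw
    x=np.array([np.cos(yaw),np.sin(yaw),0]); y=np.array([0,0,-1.]); z=np.cross(x,y)
    return R2q(np.stack([x,y,z],1))
def best_down(pos,yaws,ref=None):
    out=[]
    for y in yaws:
        j=arm.ik(pos,down(y))
        if j is not None: out.append((abs(j[5]),y,np.round(j,2)))
    return sorted(out,key=lambda t:t[0])
E
python3 - <<'E'
from h import *
t=cv2.imread('pics/top0.png');s=cv2.imread('pics/scene0.png')
cv2.imwrite('pics/zt.png',np.hstack([cv2.resize(t[130:250,290:395],None,fx=4,fy=4,interpolation=2)[:480],cv2.resize(t[240:285,185:230],(380,480),interpolation=2)[:, :380]]))
cv2.imwrite('pics/zs.png',np.hstack([cv2.resize(s[205:355,190:350],(430,400),interpolation=2),cv2.resize(s[240:320,440:510],(350,400),interpolation=2)]))
P=campose('top')
print('pin',onz(P,(206,263),.131),'hole',onz(P,(312,193),.12),'handle',onz(P,(350,239),.095),'jar',onz(P,(446,277),.085))
E
```

```text
pin [0.46322089 0.2804834  0.131     ] hole [0.63990052 0.03058294 0.12      ] handle [ 0.53103012 -0.06432168  0.095     ] jar [ 0.44187979 -0.300169    0.085     ]
```

View pics/zt.png

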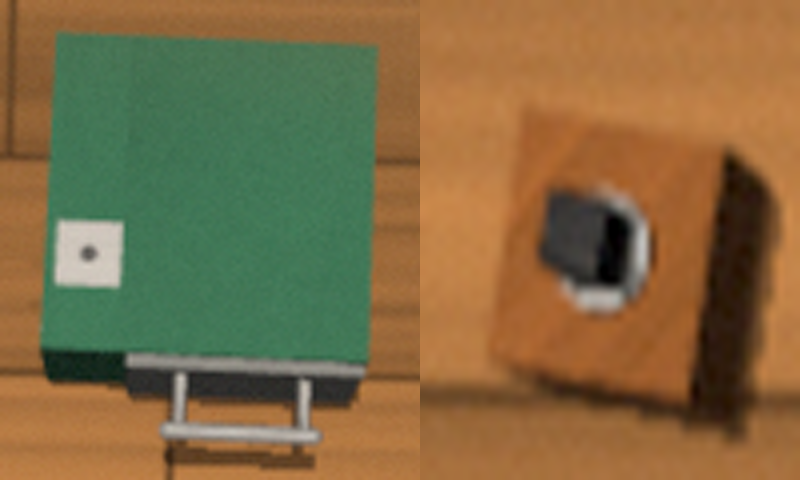

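View pics/zs.png

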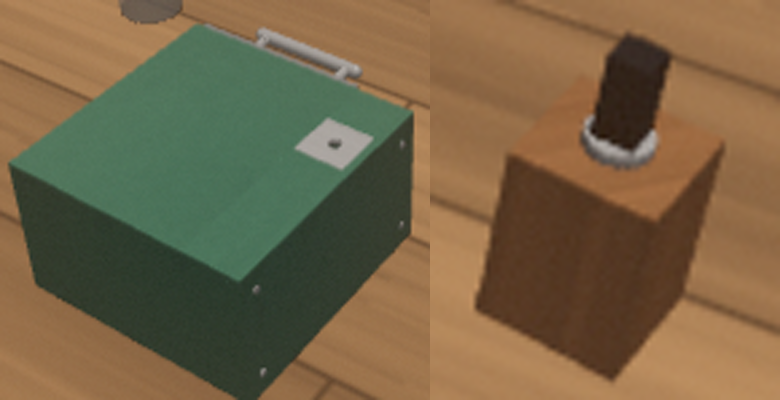

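```bash
python3 - <<'E'
from h import *
P=campose('top')
zt=lambda u,v:(290+(u+.5)/4-.5,130+(v+.5)/4-.5)
zr=lambda u,v:(185+(u-420)/(380/45),240+v/(480/45))
C=[onz(P,zt(*c),.12) for c in ((42,348),(57,35),(377,45),(366,365))]
print('cab',np.round(C,4).tolist()); 
d=(C[1]-C[0])+(C[2]-C[3]); d/=np.linalg.norm(d); e=(C[0]-C[3])+(C[1]-C[2]); yaw=np.arctan2(d[1],d[0]);print('cabyaw',yaw,np.arctan2(-e[0],e[1]), np.linalg.norm(C[1]-C[0]),np.linalg.norm(C[0]-C[3]),'ctr',np.mean(C,0))
print('hole',onz(P,zt(89,254),.12),'handle',onz(P,zt(242,434),.095))
c=np.mean(C,0);x=np.array([np.cos(yaw),np.sin(yaw),0]);y=np.array([-np.sin(yaw),np.cos(yaw),0])
print('hole pred',c-.04*x+.073*y)
S=[onz(P,zr(*c),.085) for c in ((525,105),(725,145),(690,405),(490,365))]
print('stand',np.round(S,4).tolist(),np.mean(S,0)); d=S[1]-S[0]; print('yaw edge',np.arctan2(d[1],d[0])+np.pi/2,[np.linalg.norm(S[i]-S[i-1]) for i in range(4)])
for y in np.arange(-3,3.2,.5): print(round(y,2),[b[2].tolist() for b in best_down([.463,.28,.24],[y])],[b[2].tolist() for b in best_down([.64,.03,.24],[y])])
E
```

```text
cab [[0.5807, 0.0585, 0.12], [0.7786, 0.0531, 0.12], [0.7747, -0.1457, 0.12], [0.573, -0.1383, 0.12]]
cabyaw -0.03214815896559841 -0.02955642118730242 0.19797805136271254 0.19698095534866175 ctr [ 0.67674901 -0.04311267  0.12      ]
hole [0.63958331 0.03088393 0.12      ] handle [ 0.53320808 -0.0646165   0.095     ]
hole pred [0.63911609 0.03113532 0.12      ]
stand [[0.5, 0.3124, 0.085], [0.4915, 0.2533, 0.085], [0.4312, 0.261, 0.085], [0.4396, 0.3197, 0.085]] [0.46556624 0.28662568 0.085     ]
yaw edge -0.14258237157745057 [np.float64(0.06087589754929478), np.float64(0.05969563042627613), np.float64(0.06078316664762982), np.float64(0.05929274868217441)]
-3.0 [] []
-2.5 [] [[-0.01, 0.21, 1.09, -0.0, 1.85, 2.49]]
-2.0 [[0.48, -0.07, 1.37, -0.0, 1.83, 2.48]] [[-0.01, 0.21, 1.09, -0.0, 1.85, 1.99]]
-1.5 [[0.48, -0.07, 1.37, -0.0, 1.83, 1.98]] [[-0.01, 0.21, 1.09, -0.0, 1.85, 1.49]]
-1.0 [[0.48, -0.07, 1.37, -0.0, 1.83, 1.48]] [[-0.01, 0.21, 1.09, -0.0, 1.85, 0.99]]
-0.5 [[0.48, -0.07, 1.37, -0.0, 1.83, 0.98]] [[-0.01, 0.21, 1.09, -0.0, 1.85, 0.49]]
0.0 [[0.48, -0.07, 1.37, -0.0, 1.83, 0.48]] [[-0.01, 0.21, 1.09, -0.0, 1.85, -0.01]]
0.5 [[0.48, -0.07, 1.37, -0.0, 1.83, -0.02]] [[-0.01, 0.21, 1.09, -0.0, 1.85, -0.51]]
1.0 [[0.48, -0.07, 1.37, -0.0, 1.83, -0.52]] [[-0.01, 0.21, 1.09, -0.0, 1.85, -1.01]]
1.5 [[0.48, -0.07, 1.37, -0.0, 1.83, -1.02]] [[-0.01, 0.21, 1.09, -0.0, 1.85, -1.51]]
2.0 [[0.48, -0.07, 1.37, -0.0, 1.83, -1.52]] [[-0.01, 0.21, 1.09, -0.0, 1.85, -2.01]]
2.5 [[0.48, -0.07, 1.37, -0.0, 1.83, -2.02]] [[-0.01, 0.21, 1.09, -0.0, 1.85, -2.51]]
3.0 [[0.48, -0.07, 1.37, -0.0, 1.83, -2.52]] []
```

```bash
python3 - <<'E'
from h import *
arm.reach([.4656,.2866,.235],down(-.1426))
tp,tr=telemetry.get_tool_pos(),telemetry.get_tool_rot()
im=cams.camera('wrist');cv2.imwrite('pics/w1.png',im[:,:,::-1]);np.save('w1.npy',np.r_[tp,tr]);print(tp,tr,telemetry.get_t())
P=campose('wrist',tp,tr);z=.085
c=np.array([.4656,.2866]);
for a in (-.1426,):
    u=np.array([np.cos(a),np.sin(a)]);v=np.array([-u[1],u[0]])
    for s,t in((1,1),(1,-1),(-1,-1),(-1,1)): print('stand',proj(P,[*(c+.03*s*u+.03*t*v),z]).round(1), 'grip',proj(P,[*(c+.009*s*u+.009*t*v),.131]).round(1))
for o in('pin','stand','stand_hole0'):print(o,[(round(d['score'],2),d['centre'][1]*640,d['centre'][0]*480) for d in find_in('wrist',o)[:2]])
E
```

```text
[0.46524969 0.28736042 0.23503063] [ 0.70553998 -0.70518137  0.04973254 -0.0495908 ] 2.9083
stand [368.5 178.8] grip [342.3 222.1]
stand [366.  254.3] grip [341.9 248.3]
stand [290.4 254.2] grip [314.9 248.2]
stand [288.2 178.7] grip [314.6 222.1]
pin [(0.68, 331.712, 221.28)]
stand [(0.63, 328.832, 198.48)]
stand_hole0 [(0.91, 330.68800000000005, 195.31199999999998)]
```

View pics/w1.png

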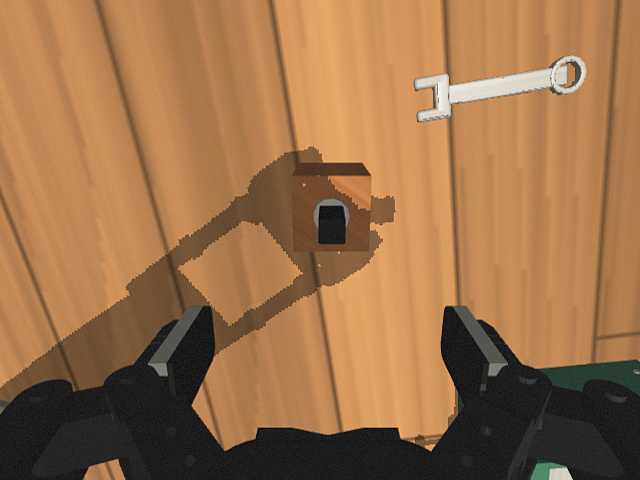

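The wrist view shows the block's top spanning about (293–371, 176–251) and the grip at (332,225). That is about 2 mm off the top-camera estimate, so I'll split the difference and grasp.

```bash
python3 - <<'E'
from h import *
q=down(-.1426)
arm.servo_line([.4668,.2875,.17],q,feed=.15)
print(arm.servo_line([.4668,.2875,.099],q,feed=.1,contact_N=6),telemetry.get_tool_pos(),telemetry.get_force())
fingers.gripper_close(40)
print(telemetry.get_finger_gap(),telemetry.get_force(),telemetry.get_moment(),telemetry.get_tool_pos(),telemetry.get_t())
im=cams.camera('wrist');cv2.imwrite('pics/w2.png',im[:,:,::-1])
im=cams.camera('scene');cv2.imwrite('pics/s2.png',cv2.resize(im[200:340,410:550],(560,560))[:,:,::-1])
E
```

```text
False [0.46717404 0.28767396 0.09980454] [-0.28589057 -0.06780451  0.77159673]
0.20217889724174584 [ 0.46742977 -0.02410522  1.752479  ] [-0.05801451  0.0356343  -0.01073119] [0.46689998 0.28753249 0.09922405] 5.125
```

View pics/w2.png

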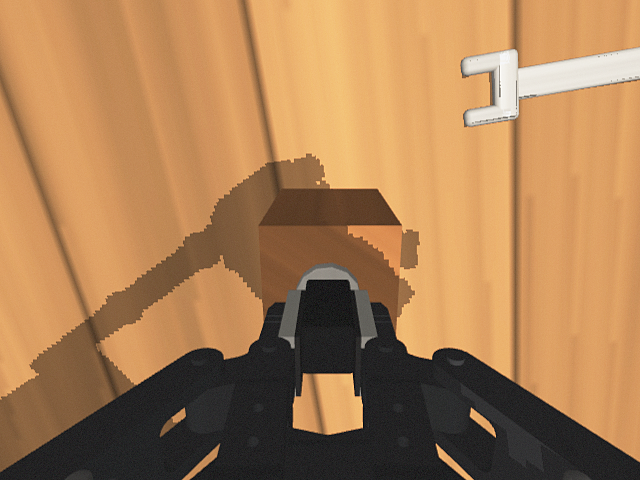

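View pics/s2.png

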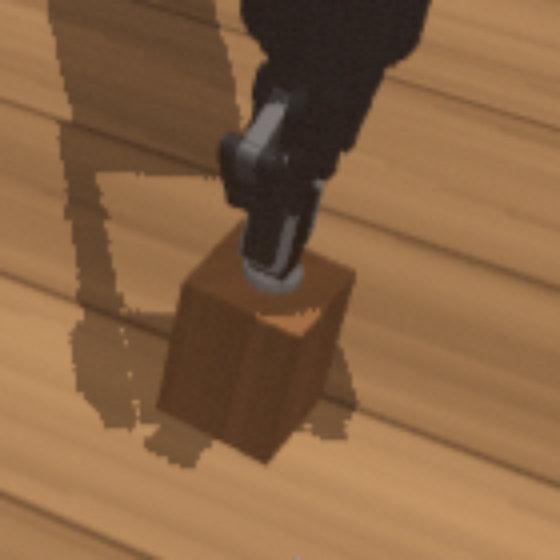

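The jaws are closed on the grip, aligned with its flats, with the collar at about (330,270). Now I'll lift it and move over the cabinet.

```bash
python3 - <<'E'
from h import *
q=down(-.1426)
p=telemetry.get_tool_pos(); np.save('grasp.npy',p)
arm.servo_line([p[0],p[1],.225],q,feed=.12)
print(telemetry.get_force(),telemetry.get_finger_gap())
# hole side-by-side viewpoint: tip ~12 mm above top
arm.servo_line([.6395,.031,.225],q,feed=.2)
tp,tr=telemetry.get_tool_pos(),telemetry.get_tool_rot()
im=cams.camera('wrist');cv2.imwrite('pics/w3.png',im[:,:,::-1]);np.save('w3.npy',np.r_[tp,tr]);print(tp,tr,telemetry.get_t())
P=campose('wrist',tp,tr)
print('pred hole',proj(P,[.6395,.031,.12]),'pred tip',proj(P,[tp[0],tp[1],tp[2]-.089]),telemetry.get_force())
im=cams.camera('scene');cv2.imwrite('pics/s3.png',cv2.resize(im[180:300,240:380],None,fx=5,fy=5,interpolation=2)[:,:,::-1])
E
```

```text
[ 0.29087923 -0.07542163 -0.91780553] 0.20398612800401042
[0.63921445 0.03194169 0.2252763 ] [ 0.70544634 -0.70523369  0.04988494 -0.05002396] 8.175
pred hole [328.31136512 235.01237552] pred tip [327.71796256 241.39895885] [-0.27892061  0.13650998 -0.88102039]
```

View pics/w3.png

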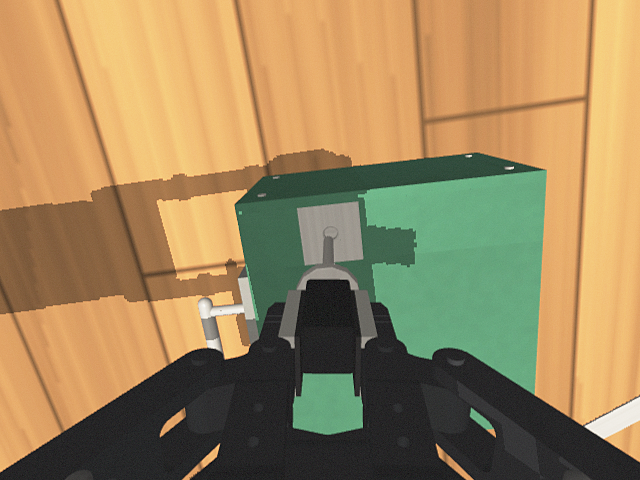

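View pics/s3.png

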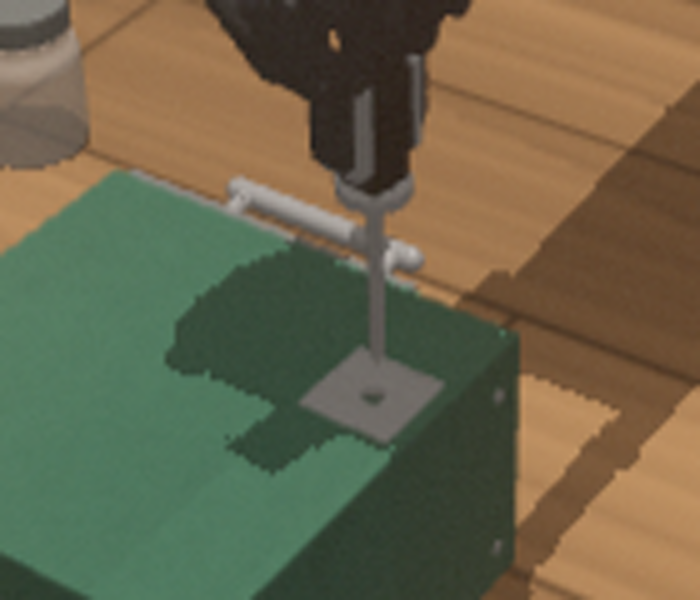

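```bash
python3 - <<'E'
from h import *
w=cv2.imread('pics/w3.png'); cv2.imwrite('pics/z3.png',cv2.resize(w[195:285,285:385],None,fx=6.5,fy=6.5,interpolation=cv2.INTER_CUBIC))
E
```

```text
(no output)
```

View pics/z3.png

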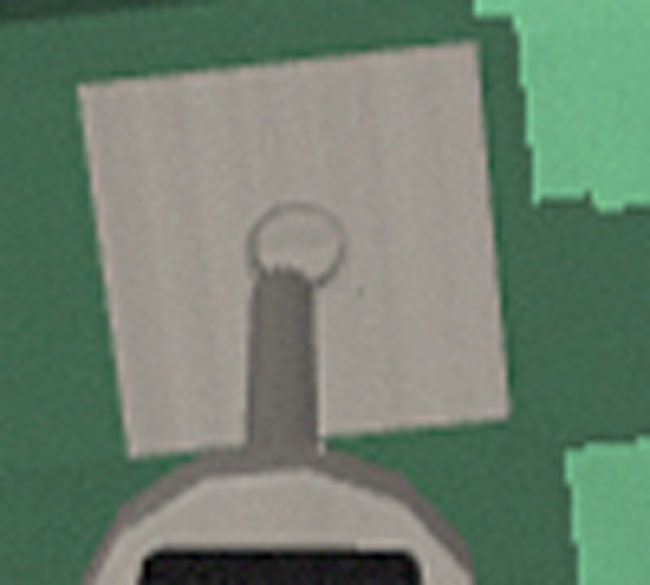

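```bash
python3 - <<'E'
from h import *
d=np.load('w3.npy');tp,tr=d[:3],d[3:]
P=campose('wrist',tp,tr)
t=onz(P,(285+282/6.5-.4,240.5),tp[2]-.0862);h=onz(P,(285+297/6.5-.4,195+244/6.5-.4),.12)
print('wrist tip',t,'hole',h,'rel',h-t,'tip-tcp',t-tp, 'tgt',tp+h-t)
S=campose('scene')
t=onz(S,(240+376/5-.4,180+350/5-.4),tp[2]-.0862);h=onz(S,(240+373/5-.4,180+397/5-.4),.12)
print('scene tip',t,'hole',h,'rel',h-t,'tgt',tp+h-t)
print('uncert px scene z',proj(S,[.64,.031,.139]),proj(S,[.64,.031,.12]))
E
```

```text
wrist tip [0.63958432 0.03340196 0.1390763 ] hole [0.64107419 0.03277998 0.12      ] rel [ 0.00148986 -0.00062198 -0.0190763 ] tip-tcp [ 0.00036988  0.00146027 -0.0862    ] tgt [0.64070431 0.03131971 0.2062    ]
scene tip [0.6381042  0.03366987 0.1390763 ] hole [0.64228272 0.03469895 0.12      ] rel [ 0.00417852  0.00102908 -0.0190763 ] tgt [0.64339297 0.03297077 0.2062    ]
uncert px scene z [313.01330633 249.70037368] [313.20382556 257.63739886]
```

Zoomed, the hole centre is at (330.7,232.5) and the shaft axis at column 328.4. The tip is therefore about 1.5 mm short in x, so I'll correct, lower to just above the hole and look again.

```bash
python3 - <<'E'
from h import *
q=down(-.1426)
arm.servo_line([.6412,.0318,.2145],q,feed=.05,contact_N=4)
arm.pause(.3)
tp,tr=telemetry.get_tool_pos(),telemetry.get_tool_rot()
w=cams.camera('wrist');np.save('w4.npy',np.r_[tp,tr]);print(tp,telemetry.get_force(),telemetry.get_t())
s=cams.camera('scene')
cv2.imwrite('pics/z4.png',np.hstack([cv2.resize(w[200:270,295:365],(400,400),interpolation=2),cv2.resize(s[230:280,290:340],(400,400),interpolation=2)])[:,:,::-1])
P=campose('wrist',tp,tr);print(proj(P,[tp[0],tp[1],tp[2]-.0862]))
E
```

```text
[0.64128307 0.03173973 0.21476345] [ 0.2864658   0.37748259 -1.20927463] 8.9417
[327.68827373 242.78332586]
```

View pics/z4.png

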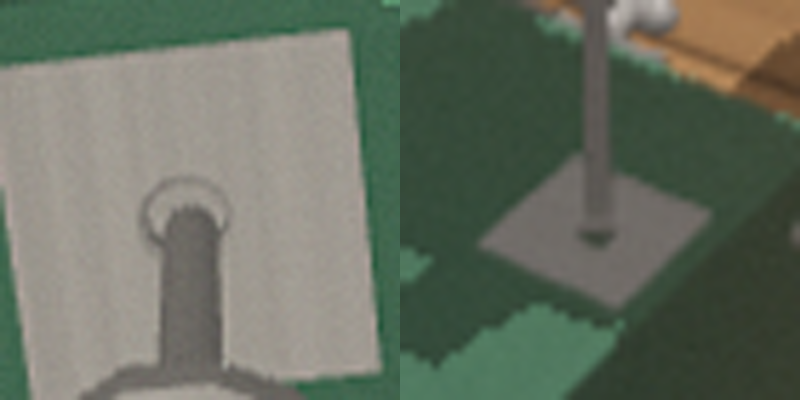

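The wrist view (left) puts the hole at zoom (186,211) and the shaft axis at column about 191. The tip is off by about 0.6 mm in each direction, so I'll correct to (0.6407, 0.0313) and enter with force guarding.

```bash
python3 - <<'E'
from h import *
q=down(-.1426)
arm.servo_line([.6407,.0313,.2145],q,feed=.03)
r=arm.servo_line([.6407,.0313,.200],q,feed=.02,contact_N=3)
tp=telemetry.get_tool_pos();print(r,tp,'tip',tp[2]-.0892,telemetry.get_force(),telemetry.get_moment())
if not r:
    r=arm.servo_line([.6407,.0313,.155],q,feed=.02,contact_N=3)
    tp=telemetry.get_tool_pos();print(r,tp,'tip',tp[2]-.0892,telemetry.get_force(),telemetry.get_moment())
print(telemetry.get_t(),telemetry.get_finger_gap())
w=cams.camera('wrist');s=cams.camera('scene')
cv2.imwrite('pics/z5.png',np.hstack([cv2.resize(w[180:300,265:385],(400,400),interpolation=2),cv2.resize(s[200:300,260:360],(400,400),interpolation=2)])[:,:,::-1])
E
```

```text
False [0.64075331 0.03128837 0.20018681] tip 0.11098680877272671 [-0.15162152 -0.49298057  0.15063291] [-0.00795596  0.012266    0.05068112]
True [0.64070601 0.03135149 0.16135118] tip 0.07215118168526924 [-0.04459663  0.12466474  4.10935603] [ 0.05580979  0.03686958 -0.00263864]
11.825 0.20253728549000366
```

View pics/z5.png

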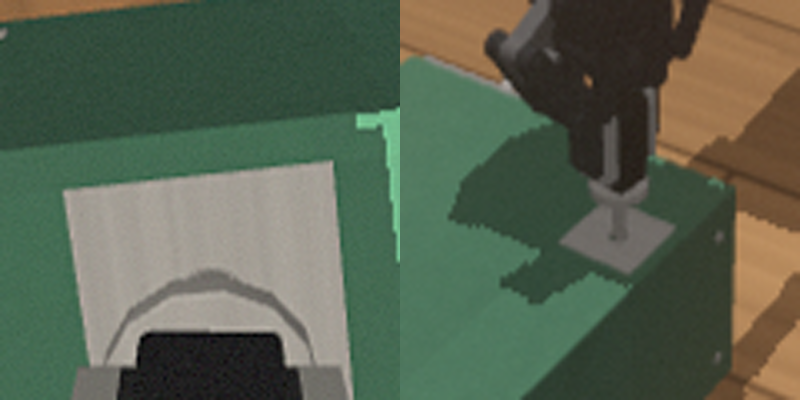

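The pin is in the hole and resting on the striker, about 48 mm down at about 4 N. Now I'll press in small steps, watching force and the drawer.

```bash
python3 - <<'E'
from h import *
q=down(-.1426)
z0=telemetry.get_tool_pos()[2]
for dz in (2,4,5.5,6.5,7.0,7.5,8.0):
    r=arm.servo_line([.6407,.0313,z0-dz/1000],q,feed=.012,contact_N=9)
    tp=telemetry.get_tool_pos();f=telemetry.get_force();im=cams.camera('top')
    h=find_in('top','tray_handle'); c=[(round(d['score'],2),round(d['centre'][1]*640,1),round(d['centre'][0]*480,1)) for d in h[:2]]
    print(dz,r,round((z0-tp[2])*1000,2),np.round(f,1),telemetry.get_finger_gap(),c,telemetry.get_t())
    cv2.imwrite(f'pics/t5_{dz}.png',im[:,:,::-1])
    # drawer popped: handle row grows by ~13 px
    ref=cv2.imread('pics/top0.png')[225:275,325:375,::-1].astype(int)
    diff=np.abs(im[225:275,325:375].astype(int)-ref).mean(); print('diff',diff)
    if f[2]>14 or r: break
    if c and c[0][0]>.4 and c[0][2]>233: break
E
```

```text
2 False 0.67 [-0.6  0.1  6.2] 0.20435257686660505 [(0.62, 356.7, 225.2)] 12.275
diff 19.695066666666666
4 False 2.69 [-1.5 -0.8  6.1] 0.19917622401555815 [(0.95, 354.5, 225.1)] 12.6917
diff 19.672533333333334
5.5 False 3.99 [-1.6 -0.6  6.3] 0.20355265773783612 [(0.75, 355.3, 225.9), (0.39, 208.7, 264.1)] 13.0667
diff 19.615733333333335
6.5 False 4.73 [-1.2  0.4  6.9] 0.20323439009789232 [(0.67, 359.7, 226.8)] 13.4167
diff 19.575333333333333
7.0 False 5.07 [-2.3  0.5  8.4] 0.2055281896896671 [(0.7, 357.4, 227.9)] 13.7667
diff 19.59573333333333
7.5 False 5.43 [-1.9  0.5  9. ] 0.20431121514282669 [(0.85, 354.6, 226.4)] 14.1167
diff 19.656133333333333
8.0 False 5.83 [-2.6 -0.1  9.1] 0.19918198135645548 [(0.67, 354.9, 227.6)] 14.4667
diff 19.693066666666667
```

```bash
python3 - <<'E'
from h import *
q=down(-.1426)
z0=.16135
prev=cv2.imread('pics/t5_8.0.png')[:,:,::-1].astype(int)
for dz in (8.5,9.0,9.5,10,10.4,10.8,11.2):
    r=arm.servo_line([.6407,.0313,z0-dz/1000],q,feed=.012,contact_N=6)
    arm.pause(.1)
    tp=telemetry.get_tool_pos();f=telemetry.get_force();im=cams.camera('top')
    d=np.abs(im[215:275,325:375].astype(int)-prev[215:275,325:375]).mean()
    print(dz,r,round((z0-tp[2])*1000,2),np.round(f,1),round(d,1),telemetry.get_t())
    cv2.imwrite(f'pics/t6.png',im[:,:,::-1])
    if f[2]>14 or r or d>8 or z0-tp[2]>.009: break
E
```

```text
8.5 False 6.32 [-2.  -0.2  9.3] 2.1 14.8667
9.0 False 7.35 [-0.9  0.6  7.3] 23.8 15.2667
```

```bash
python3 - <<'E'
import cv2
a=cv2.imread('pics/t6.png')[130:280,280:400]; cv2.imwrite('pics/z6.png',cv2.resize(a,None,fx=4,fy=4))
E
```

```text
(no output)
```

View pics/z6.png

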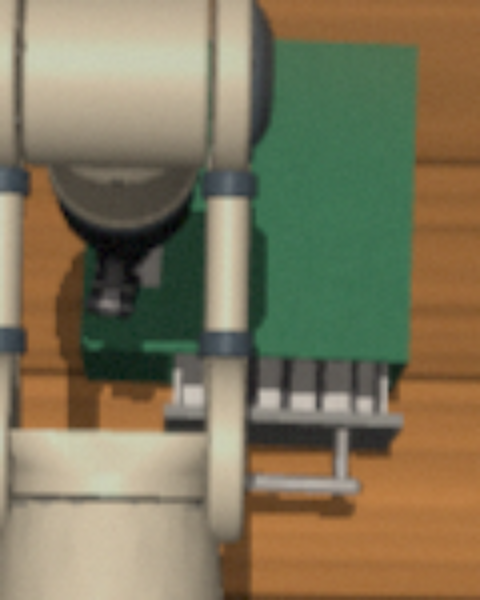

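The drawer popped out: the handle is now at about zoom (305,485) and the tray contents are visible. Peak force was about 9 N. Now I'll withdraw and return the pin.

```bash
python3 - <<'E'
from h import *
q=down(-.1426)
arm.servo_line([.6407,.0313,.225],q,feed=.08)
g=np.load('grasp.npy')
arm.servo_line([g[0],g[1],.225],q,feed=.2)
arm.pause(.2)
arm.servo_line([g[0],g[1],.190],q,feed=.1,contact_N=4)
tp,tr=telemetry.get_tool_pos(),telemetry.get_tool_rot()
w=cams.camera('wrist');s=cams.camera('scene');print(g,tp,telemetry.get_force(),telemetry.get_finger_gap(),telemetry.get_t())
cv2.imwrite('pics/z7.png',np.hstack([cv2.resize(w[180:300,265:385],(400,400),interpolation=2),cv2.resize(s[220:320,430:530],(400,400),interpolation=2)])[:,:,::-1])
E
```

```text
[0.46691123 0.28753752 0.09925384] [0.46676099 0.28740929 0.18967082] [-0.78217909 -0.31977893 -1.00915878] 0.2042404126513371 18.825
```

View pics/z7.png

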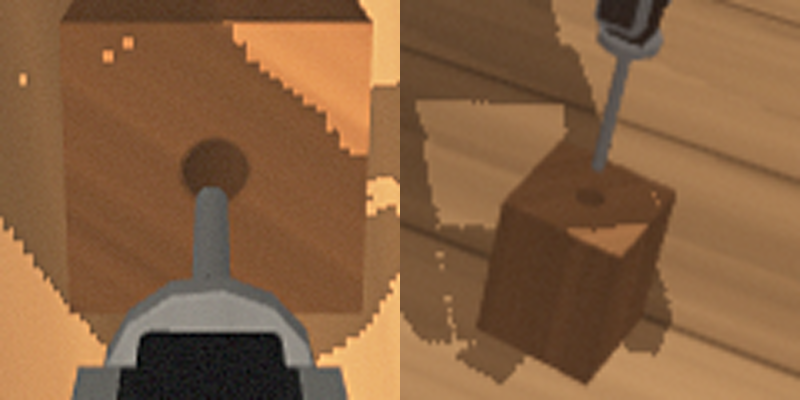

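The tip is lined up over the block's hole (zoom (212,168)). I'll lower it under a force guard until the collar seats.

```bash
python3 - <<'E'
from h import *
q=down(-.1426)
g=np.load('grasp.npy')
r=arm.servo_line([g[0],g[1],.104],q,feed=.06,contact_N=4);print(r,telemetry.get_tool_pos(),telemetry.get_force())
if not r:
    r=arm.servo_line([g[0],g[1],.095],q,feed=.015,contact_N=4);print(r,telemetry.get_tool_pos(),telemetry.get_force(),telemetry.get_moment())
    w=cams.camera('wrist');s=cams.camera('scene');print(telemetry.get_t())
    cv2.imwrite('pics/z8.png',np.hstack([cv2.resize(w[200:400,230:430],(400,400),interpolation=2),cv2.resize(s[220:320,430:530],(400,400),interpolation=2)])[:,:,::-1])
E
```

```text
False [0.46713172 0.28766867 0.10453869] [ 0.44806789  0.46458568 -0.59344073]
True [0.4670751  0.28760905 0.09922607] [-0.17940552 -0.24782939  4.09686841] [-0.0467694   0.08570306  0.01286032]
20.9333
```

View pics/z8.png

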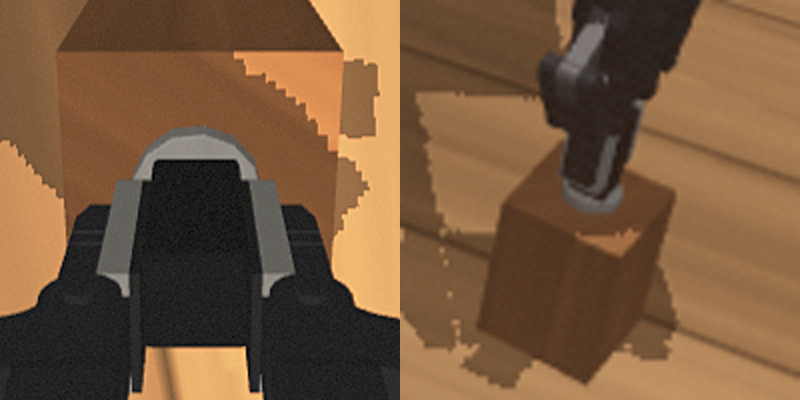

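The collar seated at exactly the original height (0.0992). I'll release, retreat and look at the handle.

```bash
python3 - <<'E'
from h import *
q=down(-.1426)
fingers.ungrasp()
p=telemetry.get_tool_pos()
print(arm.servo_line([p[0],p[1],.24],q,feed=.12,contact_N=8),telemetry.get_force())
s=cams.camera('scene')
cv2.imwrite('pics/z9.png',np.hstack([cv2.resize(s[220:320,430:530],(400,400),interpolation=2),cv2.resize(s[200:300,250:350],(400,400),interpolation=2)])[:,:,::-1])
arm.reach([.473,-.063,.22],down(-.031)); arm.pause(.2)
tp,tr=telemetry.get_tool_pos(),telemetry.get_tool_rot()
w=cams.camera('wrist');np.save('w9.npy',np.r_[tp,tr]);cv2.imwrite('pics/w9.png',w[:,:,::-1])
P=campose('wrist',tp,tr);print(tp,telemetry.get_t())
for a in(-.05,0,.05): print('pred',proj(P,[.5035+.031*a,-.0637+a,.1005]))
E
```

```text
False [-0.8257659  -0.45325532  0.35057557]
[ 0.4732612  -0.06211559  0.22002446] 24.55
pred [368.92618599 294.0408134 ]
pred [371.253278   228.63310164]
pred [373.85031771 155.63795399]
```

View pics/z9.png

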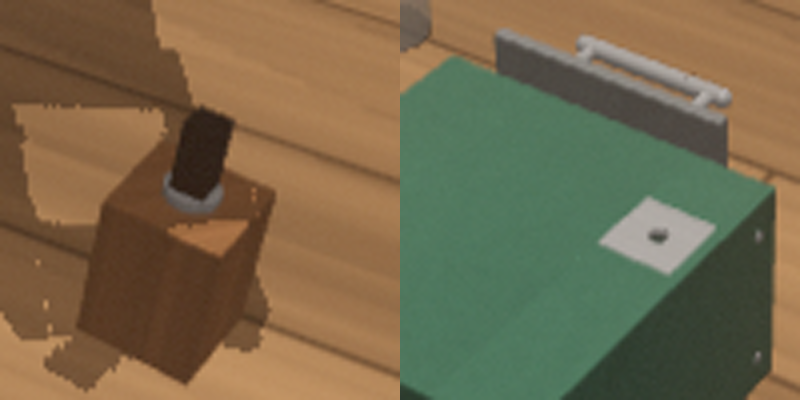

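View pics/w9.png

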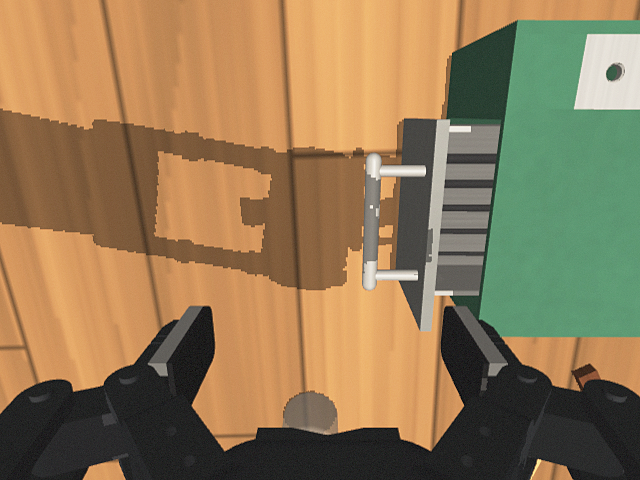

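The pin is upright with its collar on the block. The drawer is out, with its bar at (374,157)–(369,288), matching the prediction. I'll hook the rear finger behind the bar, which avoids closing against the drawer face, and pull.

```bash
python3 - <<'E'
from h import *
q=down(-.031)
x,y=.474,-.0635
arm.servo_line([x,y,.15],q,feed=.12)
r=arm.servo_line([x,y,.068],q,feed=.05,contact_N=5);print(r,telemetry.get_tool_pos(),telemetry.get_force())
w=cams.camera('wrist');cv2.imwrite('pics/w10.png',w[:,:,::-1])
if not r:
    L=.095
    r=arm.servo_line([x-L*.9995,y+L*.031,.068],q,feed=.04,contact_N=12)
    print(r,telemetry.get_tool_pos(),telemetry.get_force(),telemetry.get_t())
    w=cams.camera('wrist');cv2.imwrite('pics/w11.png',w[:,:,::-1])
    s=cams.camera('scene');cv2.imwrite('pics/s11.png',cv2.resize(s[130:300,200:400],None,fx=3.5,fy=3.5)[:,:,::-1])
E
```

```text
False [ 0.47420322 -0.06354367  0.06835482] [0.3663086  0.77142915 0.62361502]
True [ 0.39805923 -0.06119261  0.06807741] [ 3.80737455 -0.5075645   1.17263224] 28.8333
```

View pics/w10.png

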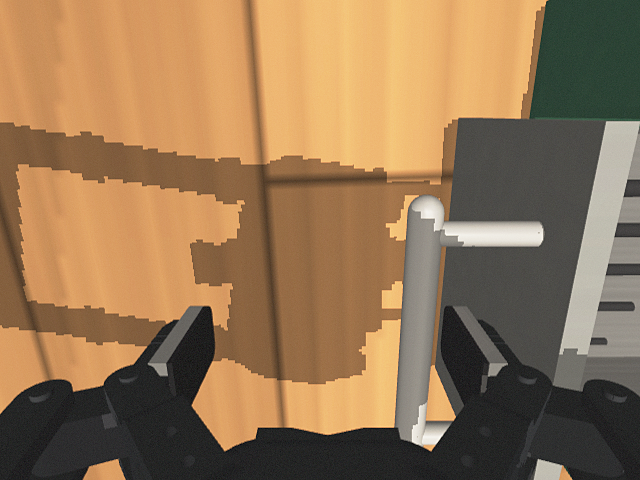

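```bash
ls pics
```

```text
s11.png
s2.png
s3.png
scene0.png
t5_2.png
t5_4.png
t5_5.5.png
t5_6.5.png
t5_7.0.png
t5_7.5.png
t5_8.0.png
t6.png
top0.png
w1.png
w10.png
w11.png
w2.png
w3.png
w9.png
wrist0.png
z3.png
z4.png
z5.png
z6.png
z7.png
z8.png
z9.png
zs.png
zt.png
```

The rear finger went in cleanly behind the bar, and the pull stopped on a 12 N rise, consistent with the end stop. I'll pull once more slowly to confirm, then release and check.

```bash
python3 - <<'E'
from h import *
q=down(-.031)
p=telemetry.get_tool_pos()
r=arm.servo_line([p[0]-.012,p[1]+.0004,.068],q,feed=.012,contact_N=14)
a=telemetry.get_tool_pos();print(r,a,telemetry.get_force())
arm.servo_line([a[0]+.007,a[1],.068],q,feed=.03)
print(telemetry.get_force())
print(arm.servo_line([a[0]+.007,a[1],.24],q,feed=.12,contact_N=8))
arm.reach([.271,.45,.26],down(.3)); 
s=cams.camera('scene');cv2.imwrite('pics/s12.png',s[:,:,::-1]);t=cams.camera('top');cv2.imwrite('pics/t12.png',t[:,:,::-1]);print(telemetry.get_t(),telemetry.get_force())
E
```

```text
True [ 0.39820977 -0.06118201  0.06786174] [2.5548046  0.08447558 0.35706697]
[-0.61753058  0.93088441  0.39949334]
False
33.3167 [0.49348131 0.29779    0.03184501]
```

View pics/s12.png

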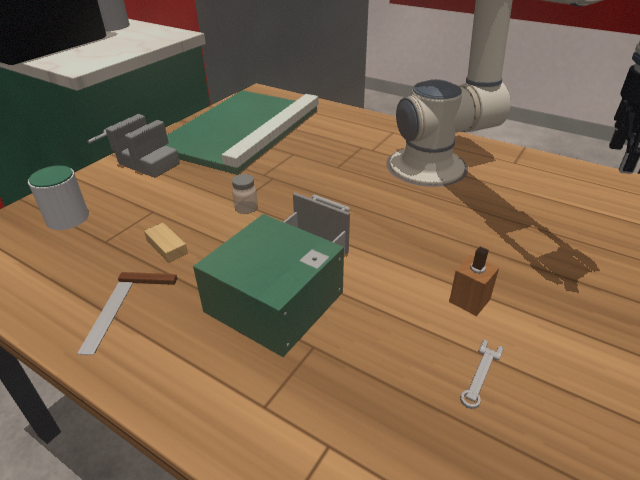

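View pics/t12.png

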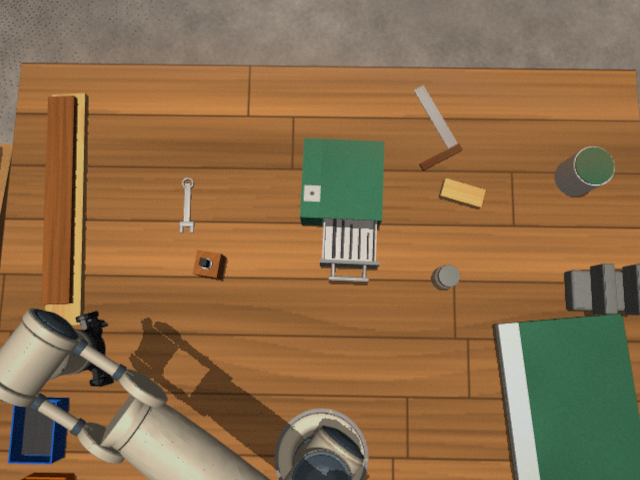

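The drawer is far out with its bar at (349,280). The pin stands in its block, and the jar, wrench and offcut look unmoved. I'll measure the travel before handing in.

```bash
python3 - <<'E'
from h import *
P=campose('top'); a=cv2.imread('pics/top0.png');b=cv2.imread('pics/t12.png')
cv2.imwrite('pics/z12.png',np.hstack([cv2.resize(a[220:290,315:385],(400,400)),cv2.resize(b[220:290,315:385],(400,400))]))
# bar rows at columns between posts
for im in(a,b):
    g=im[225:290,345:358].astype(int).mean(axis=(1,2)); sat=(im[225:290,345:358].max(2).astype(int)-im[225:290,345:358].min(2)).mean(1)
    print([(225+i,int(g[i]),int(sat[i])) for i in range(65) if sat[i]<45])
for r in (238.5,239.5,279,280,281): print(r,onz(P,(350,r),.095))
d=np.abs(a.astype(int)-b.astype(int)).max(2); 
for n,s in dict(jar=(slice(262,295),slice(430,462)),wrench=(slice(175,236),slice(175,200)),offcut=(slice(175,212),slice(435,490)),stand=(slice(245,285),slice(190,230))).items(): print(n,(d[s]>60).sum())
E
```

```text
[(225, 44, 3), (226, 44, 3), (227, 44, 3), (228, 44, 3), (229, 52, 21), (236, 128, 37), (237, 173, 14), (238, 179, 15), (239, 143, 15)]
[(225, 85, 7), (226, 85, 6), (227, 111, 10), (228, 156, 13), (229, 176, 16), (230, 176, 16), (231, 174, 15), (232, 173, 16), (233, 173, 15), (234, 172, 15), (235, 172, 15), (236, 172, 15), (237, 174, 15), (238, 175, 15), (239, 174, 15), (240, 173, 15), (241, 173, 15), (242, 173, 15), (243, 175, 16), (244, 175, 15), (245, 173, 15), (246, 172, 15), (247, 173, 15), (248, 172, 15), (249, 172, 16), (250, 175, 16), (251, 175, 15), (252, 175, 16), (253, 175, 15), (254, 175, 16), (255, 176, 15), (256, 178, 15), (257, 176, 15), (258, 176, 15), (259, 190, 16), (260, 175, 14), (261, 144, 11), (262, 142, 11), (263, 115, 9), (264, 60, 5), (265, 44, 3), (266, 45, 3), (267, 52, 19), (277, 133, 21), (278, 176, 13), (279, 179, 13), (280, 131, 16), (281, 85, 30)]
238.5 [ 0.53227205 -0.06431453  0.095     ]
239.5 [ 0.52978854 -0.06432883  0.095     ]
279 [ 0.43279264 -0.06488734  0.095     ]
280 [ 0.43036464 -0.06490132  0.095     ]
281 [ 0.42793799 -0.0649153   0.095     ]
jar 0
wrench 0
offcut 0
stand 4
```

The bar moved about 40.7 rows, which is 0.100 m, so the drawer is fully open and nothing else changed. Handing in.

```bash
python3 - <<'E'
from h import *
arm.close_job(); print(telemetry.get_t())
E
```

```text
the job is handed in; nothing more can be done
the job is handed in; nothing more can be done
```

The job is done and handed in at about 33 s of the 72 s allowed. The drawer is fully open and the pin is back upright in its block.

- **Release:** I put the pin down through the hole and found the striker about 48 mm below the top. Pressing in small steps made the drawer pop out at about 7 mm of travel. The highest force I read was about 9 N, and the latch never reached its stop.
- **Pin:** Its collar touched the block at the same height as when I took it (TCP 0.0992 m). The pictures show it upright and fully home.
- **Drawer:** I pulled the handle with one finger hooked behind the bar rather than gripping it. It met its end stop, and a second gentle pull moved it no further. The before and after top pictures give about 100 mm of travel.
- **Bystanders:** The jar, wrench and offcut show no change between the before and after pictures.
- **Disagreements:** The cameras differed by 2–3 mm on the block and hole positions. I resolved that by measuring the pin tip against the hole in the wrist view. No check failed.

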